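# Clear the scraper into its slot, then hold the keep block to the fence

### The job

The flat scraper was left lying on the marking board, in the way between the stepped aluminium keep block and the steel fence: put it away first by sliding its blade all the way into the flat slot of the wooden holder and let go of it there. Then push the keep block across the board until it sits square against the fence, and keep holding it with one firm diagonal push (about 10 N each way) that presses it against the fence and down on the board at once; finish while still holding that push. Leave the brass lock cylinder, the padlock and the pin punch on the board where they are.

Things in the scene. Friction and masses are not known exactly. Their poses are not given: they have to be found in the camera images.
- board: fixed plywood marking board on the bench, 330 mm (x) by 385 mm (y), 28 mm thick; its top, on which the work is done, is at world z = 0.028; origin at the centre of its underside
- fence: fixed steel angle bolted on the board, 220 mm long (own x), 45 mm tall, upright leg 12 mm thick; its flat working face is its own plane y = 0 and looks along its own -y (toward the keep block), its bolted foot with three bolt heads is behind (+y). Origin: on the working face, mid-length, at board height
- holder: fixed wooden block on the board, 80 mm (own x) by 70 mm (own y) by 30 mm tall, with one flat slot that opens only in its front face (its own -x side, which looks roughly back toward the robot). Slot 44 mm wide, from 4 to 16 mm above the board, 70 mm deep along own +x. Origin: centre of the underside
- holder_mouth (a point): centre of the slot opening, in the front face of the holder, 10 mm above the board; axes as the holder's (own +x points into the slot)
- scraper: loose flat scraper, 0.12 kg, on the board between block and fence. Dark wood handle 100 mm long (own x), 20 wide, 20 tall; then a flat steel blade 65 long, 34 wide, 4 thick, 8 to 12 mm above the board as it lies. Origin: under mid-handle, at its underside; own +x toward the blade (x = 50 to 115 mm). Blade fully in the slot: the handle's front end meets the holder's front face
- scraper_tip (a point): middle of the blade's front edge, 115 mm from the scraper's origin along own +x, 10 mm above its underside
- keep_block: loose stepped aluminium block, 0.36 to 0.54 kg, 90 mm long (own x), 72 deep (own y). Fence half (own +y, 34 deep): 40 tall, back face at y = +36 mm. Other half (own -y, 38 deep): a ledge 16 tall; fingertips can stand on it and push the 24 mm tall step wall, which looks along own -y. Origin: centre of underside. Slides easily (friction 0.25 to 0.4)
- block_step (a point): mid-length of the inner corner of the step, where ledge and step wall meet: own (0, 2, 16) mm of the keep block
- brass_cylinder: brass profile lock cylinder, 64 mm long, 17 mm thick, 38 mm tall, on the board near its front edge; not part of the job; origin at the centre of its underside
- padlock: brass padlock with steel shackle, 42 mm wide, 18 mm thick, 69 mm tall, standing upright on the board between the holder and the fence; not part of the job; origin at the centre of its underside
- punch: steel pin punch, 100 mm long, 10 mm thick, lying on the board near its front edge; not part of the job; origin at the centre of its underside

How it is judged:
By the outcome, as a careful person would: the job done as asked, in the order asked, and still so for the second after the job is handed in, while the arm keeps its last pose, push and grip.
It also fails if it takes over 56 s, if anything falls off the work surface, if the arm or the gripper's body presses on something with over 40 N, if the wrist force passes 120 N, or if a joint passes its speed limit or range.

### The arm

A 6-joint arm with a two-finger parallel gripper is mounted at the origin on a cart in front of the work surface, level with it; the furniture and walls round the work are solid. World frame = base frame: x ahead of the robot, y to its left, z up, the work surface at z = 0. Lengths are in m, angles in rad, forces in N, time in s.
With the tool pointing down it reaches from about 0.325 to 0.9 m from the base axis. Payload 3.5 kg.
Tool frame: the origin (TCP) lies on the centre line of the jaws, within the pads' length; the fingertips stand 25 mm ahead of it and the grasp point (between the pads) lies 6 mm ahead of it; z points along the fingers, y is the line along which they close (so a half turn about z gives the same grasp; the last joint's range is limited). The gripper opens to 85 mm and grips with 20 to 120 N. Pads are 22 mm wide; open, the fingers measure 114 mm over their backs; the gripper's body (76 mm by 85 mm) begins 54 mm behind the grasp point. The pads swing forward as they close: fully open they stand 13 mm farther back than shut.
Start: joints at [1.012, 0.276, -0.026, 1.268, 0, 1.467], TCP at [0.275, 0.561, 0.256] pointing down, gripper open.
Joint ranges: [-3.12, 3.12], [-0.85, 1.88], [-1.08, 1.24], [-1.95, 2.15], [-1.57, 1.53], [-3.14, 3.14]. Speed limits (rad/s): [2.57, 2.57, 3.14, 3.14, 3.14, 3.14].

### API

Orientations are given as a rotation vector (axis times angle).
In Python, from cell import r gives the robot as it stands. The module is installed in compiled form; this text tells all that it offers.
- The arm moves only by the tool move_arm, never from a script. Its argument "increments" is a list that holds one entry, the list of rows, each a list of 7 numbers: the shift along the tool's x, y, z in cm, then the turn, a rotation vector about the tool's x, y, z in degrees, then the finger opening in cm, from 0 to 8.54. In form: [[[x, y, z, wx, wy, wz, fingers], ...]]. A call has exactly 10 rows; each row shifts and turns the commanded pose from where the row before left it, along the tool's axes as they then stand; what a row does not reach is not made up. A row lasts 1/8 s, in which the tool goes at most 62.5 mm and 10.7 degrees, less where a joint would pass 70% of its speed; a pose out of reach is approached as far as the arm can. A call with a gripper value outside its range is refused whole. The fingers move at their own pace and stop on an object; "newtons" is the grip in N (left out, the last holds). Time passes only in rows, so rows that do not move let the fingers close, or fill a call up. It gives the time, the measured TCP pose, the force, the opening and the grip force at its end, in the units of the state.
- r.get_obs(): the state, without advancing time (a new reading comes with each control period).
- r.grab_frame(name): name is "scene" or "top" or "wrist"; returns a dict with "pixels" (420x560x3 uint8, blue, green, red), "camera_matrix" (3x3 intrinsics, pixels), "rvec" (rotation vector, rad) and "tvec" (3), from world to camera coordinates, as OpenCV has them; the wrist camera has in their place "mount" (4x4, takes a point from camera to tool coordinates, whose origin is the TCP and whose axes are the flange's). Camera axes: x right, y down, z forward; pixel columns grow to the right and rows downward; lengths in m; the calibration is good to about 2 mm. A picture is of the moment at which its call begins: read the wrist's pose just before it. There is no depth.
- r.hand_in(): hands the job in; it is judged then, once.
The state is a dict: "time": time; "joint_positions": joint angles; "dq": joint speeds; "effort": joint torques, N m; "tool_pos": TCP position; "ee_rot": TCP orientation; "force": force on the tool from outside, world axes, zero at the start; "moment": the same for the moment, N m; "gripper_width": finger opening in m; "grasp_force": force on a finger pad.
Only numpy, scipy, OpenCV 4.12 (cv2) and the standard library are available. Lean on these libraries where they do the work, as an engineer would, in place of code of your own. Each camera call takes 0.05 s, during which the arm holds its last target. There are 200 camera calls.

## Working session

There is one attempt and no reset: what is moved stays moved. The work goes in short steps, Python scripts to look and compute and a tool call to move; the robot and the scene stay as the last step left them, time stands still between calls to the robot, and variables do not carry over. Pictures are saved under pics/ and viewed, at most 10 in all, crops included, and the job is handed in when it is done.

Besides the shell and the picture viewer there is one more tool, called by a JSON object that holds its "fn" and its "kwargs". move_arm: Moves the arm, as the interface text tells. Its arguments: {"type":"object","properties":{"increments":{"type":"array"},"newtons":{"type":"number"}},"required":["increments"]}

```bash
mkdir -p pics
cat > h.py <<'E'
import numpy as np,cv2,pickle
from cell import r
from scipy.spatial.transform import Rotation as R
def snap(n,f):
    o=r.get_obs();d=r.grab_frame(n);d['obs']=o
    cv2.imwrite('pics/'+f+'.png',d['pixels']);pickle.dump(d,open('pics/'+f+'.pkl','wb'));return d
def cam(d):
    K=np.array(d['camera_matrix'],float)
    if 'mount' in d:
        T=np.eye(4);T[:3,:3]=R.from_rotvec(d['obs']['ee_rot']).as_matrix();T[:3,3]=d['obs']['tool_pos']
        C=T@np.array(d['mount']);return K,C[:3,:3],C[:3,3]
    M=cv2.Rodrigues(np.array(d['rvec'],float))[0];t=np.array(d['tvec'],float).ravel()
    return K,M.T,-M.T@t
def px(f,pts):  # (u,v,z)->world
    d=pickle.load(open('pics/'+f+'.pkl','rb'));K,Rm,c=cam(d);out=[]
    for u,v,z in pts:
        ray=Rm@np.linalg.solve(K,[u,v,1]);out.append(c+ray*(z-c[2])/ray[2])
    return np.array(out)
def proj(f,P):
    d=pickle.load(open('pics/'+f+'.pkl','rb'));K,Rm,c=cam(d);q=(K@(Rm.T@(np.atleast_2d(P)-c).T)).T;return q[:,:2]/q[:,2:]
E
python3 -c "
from h import *
np.set_printoptions(precision=4,suppress=True)
d=snap('top','top1');e=snap('scene','sc1')
print(cam(d)[2],cam(e)[2]);o=r.get_obs();print(o['tool_pos'],o['ee_rot'],R.from_rotvec(o['ee_rot']).as_matrix(),o['time'])
cv2.imwrite('pics/top1b.png',cv2.resize(d['pixels'],(800,600),interpolation=cv2.INTER_CUBIC))
"
```

```text
[0.3998 0.3753 0.8898] [-0.1053  0.9107  0.4393]
[0.2748 0.5606 0.2553] [-0.7097 -3.0597  0.003 ] [[-0.8979  0.4402 -0.0011]
 [ 0.4402  0.8979 -0.0017]
 [ 0.0002 -0.002  -1.    ]] 0.1
```

View pics/top1b.png

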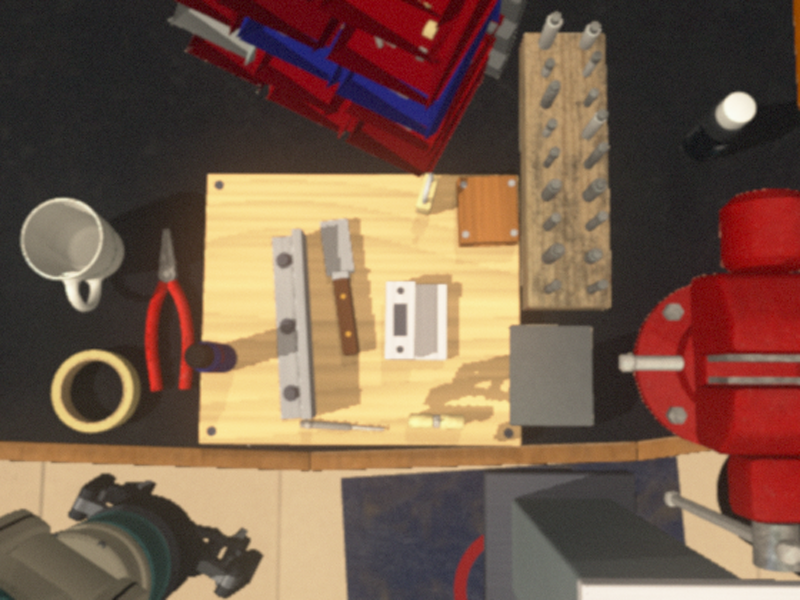

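View pics/sc1.png

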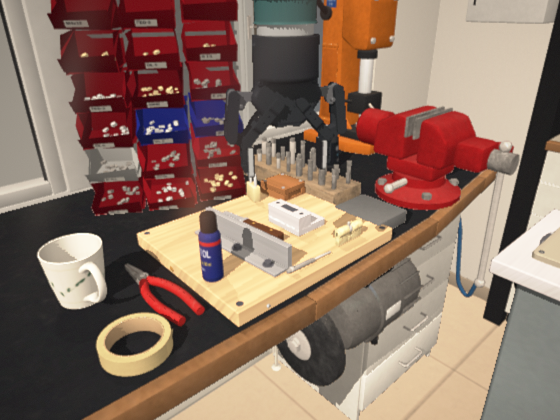

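The top view shows the fence at (275–315, 230–418), the scraper from handle end (350,353) to blade tip (335,222), the block at (385–447, 281–360), the holder at (458–520, 175–245) and the padlock at (428,190). I'll enlarge it to get edges.

```bash
python3 -c "
from h import *
np.set_printoptions(precision=4,suppress=True)
d=pickle.load(open('pics/top1.pkl','rb'))
c=d['pixels'][115:305,135:375];cv2.imwrite('pics/c1.png',cv2.resize(c,None,fx=3.15,fy=3.15,interpolation=cv2.INTER_CUBIC))
print(px('top1',[(207*.7,174*.7,.028),(520*.7,443*.7,.028),(200*.7,443*.7,.028),(245*.7,555*.7,.2)]))
print(R.from_matrix(cam(d)[1]).as_matrix())
"
```

```text
[[0.6435 0.6194 0.028 ]
 [0.3187 0.2364 0.028 ]
 [0.316  0.617  0.028 ]
 [0.2295 0.523  0.2   ]]
[[ 0.0067 -0.9953  0.0971]
 [-1.     -0.0062  0.0054]
 [-0.0047 -0.0971 -0.9953]]
```

View pics/c1.png

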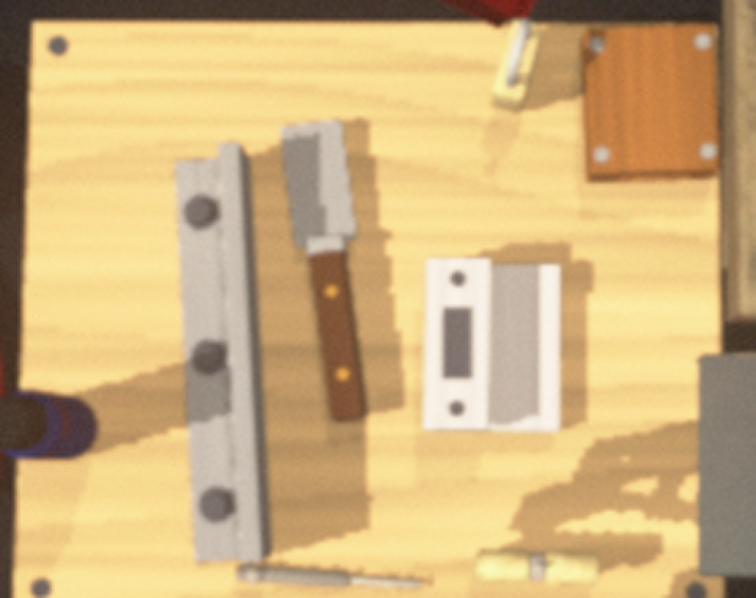

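The crop gives the edges: the scraper handle runs (327,252)→(349,419) with its tip at (311,124). The holder's front edge is (588,180)–(718,175). The block top spans (427,258)–(424,428), with the ledge edge at x = 560 and the step at x = 490. The padlock is at (515,70).

```bash
python3 -c "
from h import *
np.set_printoptions(precision=4,suppress=True)
N=dict(hr=(349.5,418.5,.048),hf=(327,252.5,.048),tip=(311.5,123.5,.04),holFL=(588,180,.058),holFR=(718,175,.058),holBL=(583,30,.058),holBR=(716,25,.058),bTL=(427,258,.068),bTR=(424,428,.068),stepT=(490,260,.068),stepB=(488,430,.068),ledT=(560,264,.044),ledB=(560,430,.044),fT=(243,143,.073),fB=(262,558,.073),fbT=(249,150,.028),fbB=(270,555,.028),pad=(510,103,.028),cylL=(477,570,.06),cylR=(597,570,.06),punL=(240,572,.033),punR=(430,582,.033))
P=px('top1',[(135+a/3.15,115+b/3.15,z) for a,b,z in N.values()])
for k,p in zip(N,P): print(k,p)
g=dict(zip(N,P));a=lambda p,q:np.degrees(np.arctan2(*(g[q]-g[p])[1::-1]))
for p,q in ['hr hf'.split(),'hr tip'.split(),'holFL holBL'.split(),'holFR holBR'.split(),'holFR holFL'.split(),'bTR bTL'.split(),'ledB ledT'.split(),'fB fT'.split(),'fbB fbT'.split()]: print(p,q,a(p,q),np.linalg.norm(g[p]-g[q]))
"
```

```text
hr [0.4223 0.4367 0.048 ]
hf [0.5114 0.45   0.048 ]
tip [0.5837 0.4603 0.04  ]
holFL [0.55   0.3102 0.058 ]
holFR [0.5531 0.2408 0.058 ]
holBL [0.6319 0.3128 0.058 ]
holBR [0.635  0.2411 0.058 ]
bTL [0.5062 0.3956 0.068 ]
bTR [0.4171 0.3964 0.068 ]
stepT [0.5053 0.3625 0.068 ]
stepB [0.4163 0.3632 0.068 ]
ledT [0.5064 0.3243 0.044 ]
ledB [0.417  0.3243 0.044 ]
fT [0.5659 0.4929 0.073 ]
fB [0.3499 0.4788 0.073 ]
fbT [0.5712 0.496  0.028 ]
fbB [0.3488 0.4802 0.028 ]
pad [0.5985 0.3512 0.028 ]
cylL [0.3437 0.3684 0.06  ]
cylR [0.3442 0.306  0.06  ]
punL [0.3399 0.4956 0.033 ]
punR [0.3354 0.3934 0.033 ]
hr hf 8.491592181484277 0.09012485792711998
hr tip 8.304850964752399 0.16333860633554242
holFL holBL 1.8043085442956452 0.08194630568671234
holFR holBR 0.21467000836640085 0.08193735284995651
holFR holFL 92.56403110953084 0.06948463731892829
bTR bTL -0.5154877440747644 0.08910239971655616
ledB ledT 0.0183491575333044 0.08945720208724746
fB fT 3.719720370183184 0.216479606927508
fbB fbT 4.041268463461619 0.22291708028709228
```

{"fn": "move_arm", "kwargs": {"increments": [[[0,0,0,0,0,-8.6,4.0],[0,0,0,0,0,-8.6,4.0],[0,0,0,0,0,-8.6,4.0],[0,0,0,0,0,-8.6,4.0],[-2.95,-2.4,0,0,0,0,4.0],[-2.95,-2.4,0,0,0,0,4.0],[-2.95,-2.4,0,0,0,0,4.0],[-2.95,-2.4,0,0,0,0,4.0],[-2.95,-2.4,0,0,0,0,4.0],[-2.95,-2.4,0,0,0,0,4.0]]], "newtons": 60}}

```text
time: 1.35
tool_pos: [0.4717, 0.4433, 0.2556]
ee_rot: [0.227, -3.132, 0.001]
force: [0.6, 0.4, -1.0]
gripper_width: 0.0402
grasp_force: 0.0
```

```bash
cat >> h.py <<'E'
np.set_printoptions(precision=4,suppress=True)
def plan(pos,yaw):  # yaw = world heading (deg) of tool -x ; prints shift along present tool axes (cm) and residual turn
    o=r.get_obs();Rt=R.from_rotvec(o['ee_rot']);a=np.radians(yaw);x=-np.array([np.cos(a),np.sin(a),0]);z=np.array([0,0,-1.])
    T=R.from_matrix(np.c_[x,np.cross(z,x),z])
    dw=np.array(pos)-o['tool_pos']
    print('t',o['time'],'pos',np.array(o['tool_pos']),'F',np.array(o['force']),'w',o['gripper_width'],o['grasp_force'])
    print('shift now-axes',Rt.inv().apply(dw)*100,'shift target-axes',T.inv().apply(dw)*100,'turn',np.degrees((Rt.inv()*T).as_rotvec()))
E
python3 -c "
from h import *
plan((.471,.444,.055),8.4)
snap('wrist','w1')"
```

```text
t 1.35 pos [0.4717 0.4433 0.2556] F [ 0.5668  0.3698 -1.0425] w 0.040166845192593545 0.0
shift now-axes [ 0.0386  0.0917 20.0634] shift target-axes [ 0.0591  0.0822 20.0634] turn [-0.0273 -0.0588 -0.1132]
```

View pics/w1.png

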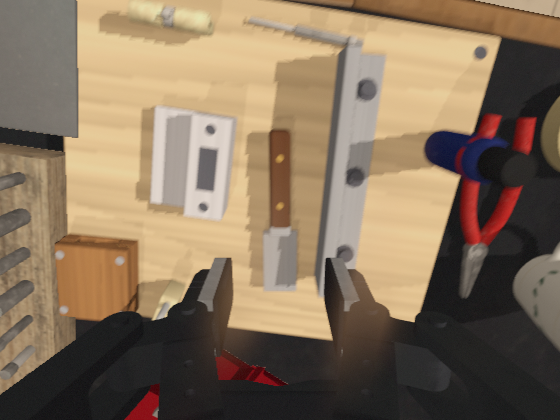

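The wrist view shows the handle from rear (280,130) to front (280,227), the tip at (280,290), and the holder's front top edge at about (60,243)–(137,241). I'll check these against the top view.

```bash
python3 -c "
from h import *
print(px('w1',[(280,130,.048),(280,227,.048),(280,290,.04),(60,243,.058),(137,241,.058),(64,317,.058),(130,320,.058),(352,45,.073),(323,296,.028),(154,203,.044),(153,107,.044)]))
d=pickle.load(open('pics/w1.pkl','rb'));c=d['pixels'][90:330,40:360];cv2.imwrite('pics/c2.png',cv2.resize(c,None,fx=2.5,fy=2.5,interpolation=cv2.INTER_CUBIC))"
```

```text
[[0.4225 0.4375 0.048 ]
 [0.5128 0.4508 0.048 ]
 [0.5844 0.4614 0.04  ]
 [0.5553 0.247  0.058 ]
 [0.5427 0.3189 0.058 ]
 [0.6362 0.2486 0.058 ]
 [0.63   0.3147 0.058 ]
 [0.3494 0.4825 0.073 ]
 [0.5916 0.5096 0.028 ]
 [0.5076 0.3286 0.044 ]
 [0.4193 0.3237 0.044 ]]
```

View pics/c2.png

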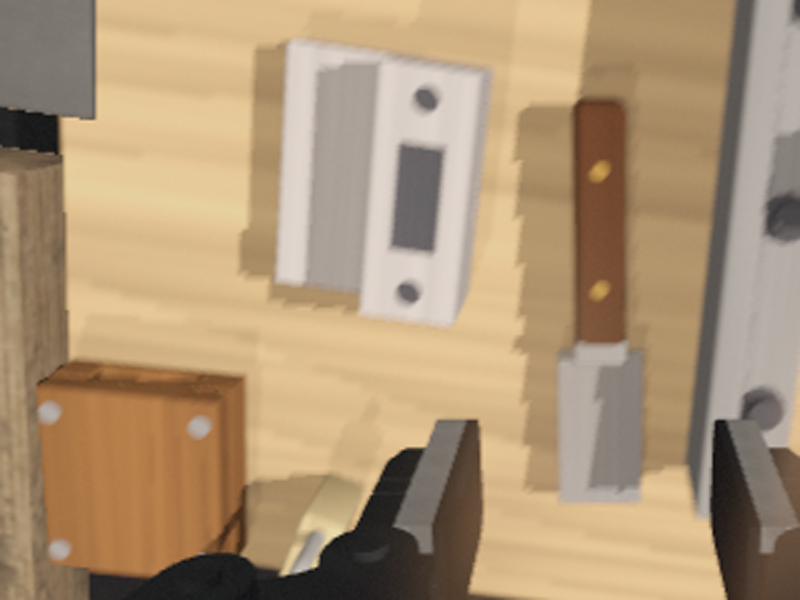

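{"fn": "move_arm", "kwargs": {"increments": [[[0,0.1,3.0,0,0,0,4.0],[0,0,3.0,0,0,0,4.0],[0,0,3.0,0,0,0,4.0],[0,0,3.0,0,0,0,4.0],[0,0,3.0,0,0,0,4.0],[0,0,2.0,0,0,0,4.0],[0,0,0,0,0,0,4.0],[0,0,0,0,0,0,4.0],[0,0,0,0,0,0,4.0],[0,0,0,0,0,0,4.0]]]}}

```text
time: 2.65
tool_pos: [0.4716, 0.4457, 0.0875]
ee_rot: [-0.227, 3.132, 0.002]
force: [-0.5, -0.8, -0.6]
gripper_width: 0.04
grasp_force: 0.0
```

The enlarged crop shows the scraper along u ≈ 600, and holder screws at (50,412), (199,427) and (60,550). I'll use the screws for the holder angle.

```bash
python3 -c "
from h import *
A=px('top1',[(135+a/3.15,115+b/3.15,.059) for a,b in [(601,155),(708,151),(597,45),(703,41)]])
B=px('w1',[(40+a/2.5,90+b/2.5,.059) for a,b in [(199,427),(50,412),(60,550)]])
print(A,A.mean(0));print(B,(B[0]+B[2])/2)
an=lambda d:np.degrees(np.arctan2(d[1],d[0]))
print(an(A[2]-A[0]),an(A[3]-A[1]),an(A[0]-A[1])-90,an(A[2]-A[3])-90,an(B[2]-B[1]),an(B[0]-B[1])-90)
print(px('w1',[(40+a/2.5,90+b/2.5,.059) for a,b in [(600,100),(600,345),(599,500)]]))
plan((.471,.4445,.055),8.4)"
```

```text
[[0.5634 0.3033 0.059 ]
 [0.5659 0.2462 0.059 ]
 [0.6234 0.3054 0.059 ]
 [0.6259 0.2484 0.059 ]] [0.5946 0.2758 0.059 ]
[[0.5651 0.3035 0.059 ]
 [0.567  0.2472 0.059 ]
 [0.6273 0.2494 0.059 ]] [0.5962 0.2764 0.059 ]
1.9264415904483072 2.060848108442088 2.5005482122896865 2.5165694642010124 2.1082713091583636 1.9777973033649943
[[0.4217 0.4373 0.059 ]
 [0.5099 0.4503 0.059 ]
 [0.5738 0.4594 0.059 ]]
t 2.65 pos [0.4716 0.4457 0.0875] F [-0.476  -0.7957 -0.6023] w 0.03996377788191402 0.0
shift now-axes [ 0.0793 -0.115   3.2537] shift target-axes [ 0.0735 -0.1114  3.254 ] turn [ 0.0601  0.107  -0.118 ]
```

{"fn": "move_arm", "kwargs": {"increments": [[[0,-0.1,1.5,0,0,0,4.0],[0,0,1.3,0,0,0,4.0],[0,0,0.4,0,0,0,4.0],[0,0,0,0,0,0,1.5],[0,0,0,0,0,0,1.5],[0,0,0,0,0,0,1.5],[0,0,0,0,0,0,1.5],[0,0,0,0,0,0,1.5],[0,0,0,0,0,0,1.5],[0,0,0,0,0,0,1.5]]], "newtons": 60}}

```text
time: 3.9
tool_pos: [0.471, 0.4442, 0.0543]
ee_rot: [0.227, -3.133, 0.0]
force: [-0.3, 0.0, -2.7]
gripper_width: 0.0187
grasp_force: 60.9
```

```bash
python3 -c "
from h import *
plan((.471,.4445,.16),8.4)"
```

```text
t 3.9 pos [0.471  0.4442 0.0543] F [-0.2795  0.0156 -2.676 ] w 0.018713619146133398 60.8630096912384
shift now-axes [ -0.0053   0.0331 -10.574 ] shift target-axes [ -0.0063   0.0336 -10.574 ] turn [-0.0031 -0.0048 -0.1155]
```

```bash
python3 -c "
from h import *
for z in (.0,.02,.03,.04,.06,.08,.1,.12): print(z,px('top1',[(135+700/3.15,115+353/3.15,z),(511*.7,425*.7,z)])[:,:2].ravel(),px('w1',[(78,136,z)])[0,:2])
plan((.4156,.2695,.14),2.1)"
```

```text
0.0 [0.4618 0.2426 0.3379 0.2428] [0.462  0.2344]
0.02 [0.4604 0.2455 0.3393 0.2457] [0.4586 0.2451]
0.03 [0.4597 0.247  0.3399 0.2472] [0.4568 0.2504]
0.04 [0.459  0.2485 0.3406 0.2487] [0.4551 0.2557]
0.06 [0.4576 0.2515 0.342  0.2517] [0.4517 0.2663]
0.08 [0.4562 0.2545 0.3434 0.2547] [0.4483 0.277 ]
0.1 [0.4548 0.2575 0.3448 0.2576] [0.4448 0.2876]
0.12 [0.4534 0.2605 0.3462 0.2606] [0.4414 0.2982]
t 3.9 pos [0.471  0.4442 0.0543] F [-0.2795  0.0156 -2.676 ] w 0.018713619146133398 60.8630096912384
shift now-axes [  7.9982 -16.486   -8.5724] shift target-axes [  6.175  -17.2511  -8.574 ] turn [-0.0034 -0.0046  6.1845]
```

{"fn": "move_arm", "kwargs": {"increments": [[[0,0,-1.0,0,0,0,1.5],[0,0,-2.0,0,0,0,1.5],[0,0,-2.5,0,0,0,1.5],[0,0,-2.5,0,0,0,1.5],[0,0,-0.6,0,0,0,1.5],[0,0,0,0,0,3.1,1.5],[0,0,0,0,0,3.1,1.5],[0,0,0,0,0,0,1.5],[0,0,0,0,0,0,1.5],[0,0,0,0,0,0,1.5]]]}}

```text
time: 5.15
tool_pos: [0.4709, 0.4441, 0.1402]
ee_rot: [0.058, -3.141, 0.0]
force: [-0.2, -0.9, -1.6]
gripper_width: 0.0187
grasp_force: 61.0
```

{"fn": "move_arm", "kwargs": {"increments": [[[0.84,-2.0,0,0,0,0,1.5],[1.14,-3.2,0,0,0,0,1.5],[1.14,-3.2,0,0,0,0,1.5],[1.14,-3.2,0,0,0,0,1.5],[1.14,-3.2,0,0,0,0,1.5],[0.8,-2.25,0,0,0,0,1.5],[0,0,2.0,0,0,0,1.5],[0,0,2.0,0,0,0,1.5],[0,0,1.0,0,0,0,1.5],[0,0,0,0,0,0,1.5]]]}}

```text
time: 6.4
tool_pos: [0.4147, 0.2713, 0.0897]
ee_rot: [0.057, -3.14, 0.001]
force: [0.7, -0.3, -1.3]
gripper_width: 0.0186
grasp_force: 61.1
```

```bash
python3 -c "
from h import *
plan((.4156,.2715,.0568),2.1)
d=snap('wrist','w2');e=snap('top','t2')
c=cv2.resize(e['pixels'][115:305,245:425],None,fx=3,fy=3,interpolation=cv2.INTER_CUBIC)
w=cv2.resize(d['pixels'][:,180:],None,fx=570/420,fy=570/420)[:,:]
w=d['pixels'][100:385,180:310];w=cv2.resize(w,None,fx=2,fy=2,interpolation=cv2.INTER_CUBIC)
print(c.shape,w.shape);cv2.imwrite('pics/m2.png',np.hstack([c,w]))"
```

```text
t 6.4 pos [0.4147 0.2713 0.0897] F [ 0.6903 -0.3392 -1.2685] w 0.01864627235796636 61.10737681388855
shift now-axes [-0.0957  0.0153  3.2941] shift target-axes [-0.0907  0.0131  3.2943] turn [-0.0374 -0.0865 -0.0029]
(570, 540, 3) (570, 260, 3)
```

View pics/m2.png

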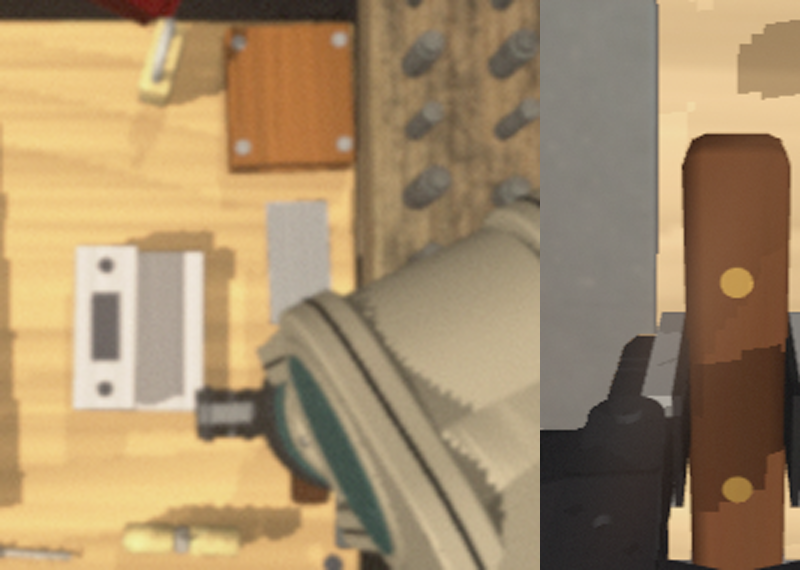

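The scraper is held straight. In the top crop the blade tip is at (268–327, 201), and the slab edge in the wrist crop is at u ≈ 658.

```bash
python3 -c "
from h import *
print(px('t2',[(245+a/3,115+b/3,.075) for a,b in [(268,202),(327,200),(297.5,201)]]))
print(px('t2',[(245+a/3,115+b/3,.058) for a,b in [(230,172),(354,165)]]))
for z in (.01,.02,.028,.035,.04): print(z,px('w2',[(239,102,z),(239,240,z)])[:,:2])"
```

```text
[[0.5301 0.2908 0.075 ]
 [0.5314 0.2584 0.075 ]
 [0.5307 0.2746 0.075 ]]
[[0.5497 0.3102 0.058 ]
 [0.554  0.2407 0.058 ]]
0.01 [[0.3417 0.2478]
 [0.4197 0.2482]]
0.02 [[0.3416 0.2489]
 [0.4156 0.2493]]
0.028 [[0.3416 0.2497]
 [0.4124 0.2501]]
0.035 [[0.3415 0.2504]
 [0.4096 0.2508]]
0.04 [[0.3415 0.251 ]
 [0.4076 0.2513]]
```

The slab edge beside the holder (y ≈ 0.249) would be close to the right finger, so I'll enter the slot yawed about 5° and straighten once past it.

```bash
python3 -c "
from h import *
plan((.4287,.2802,.0558),-3)"
```

```text
t 6.5 pos [0.4157 0.2719 0.0908] F [ 0.0553 -0.1767 -1.5319] w 0.018593606760219282 61.10773801803589
shift now-axes [-1.3227  0.7839  3.5039] shift target-axes [-1.2506  0.8998  3.5025] turn [0.0212 0.0455 5.0976]
```

{"fn": "move_arm", "kwargs": {"increments": [[[0,0,0,0,0,5.1,1.5],[-1.25,0.9,0,0,0,0,1.5],[0,0,1.5,0,0,0,1.5],[0,0,1.5,0,0,0,1.5],[0,0,0.5,0,0,0,1.5],[0,0,0,0,0,0,1.5],[0,0,0,0,0,0,1.5],[0,0,0,0,0,0,1.5],[0,0,0,0,0,0,1.5],[0,0,0,0,0,0,1.5]]]}}

```text
time: 7.75
tool_pos: [0.4282, 0.2799, 0.0554]
ee_rot: [0.083, 3.14, 0.0]
force: [0.5, 0.2, -1.6]
gripper_width: 0.0182
grasp_force: 61.1
```

```bash
python3 -c "
from h import *
plan((.5555+.035-.1148,.2746+.0013-.0010+.0060,.0558),-3)
d=snap('scene','s3');c=proj('s3',[.5,.29,.05])[0].astype(int);print(c)
x=d['pixels'][c[1]-60:c[1]+60,c[0]-80:c[0]+80];cv2.imwrite('pics/c3.png',cv2.resize(x,None,fx=5,fy=5,interpolation=cv2.INTER_CUBIC))"
```

```text
t 7.75 pos [0.4282 0.2799 0.0554] F [ 0.5051  0.1718 -1.6352] w 0.018232770878272065 61.05622887611389
shift now-axes [-4.7345  0.3512 -0.0444] shift target-axes [-4.7346  0.3501 -0.0449] turn [ 0.0036  0.0055 -0.0142]
[307 197]
```

View pics/c3.png

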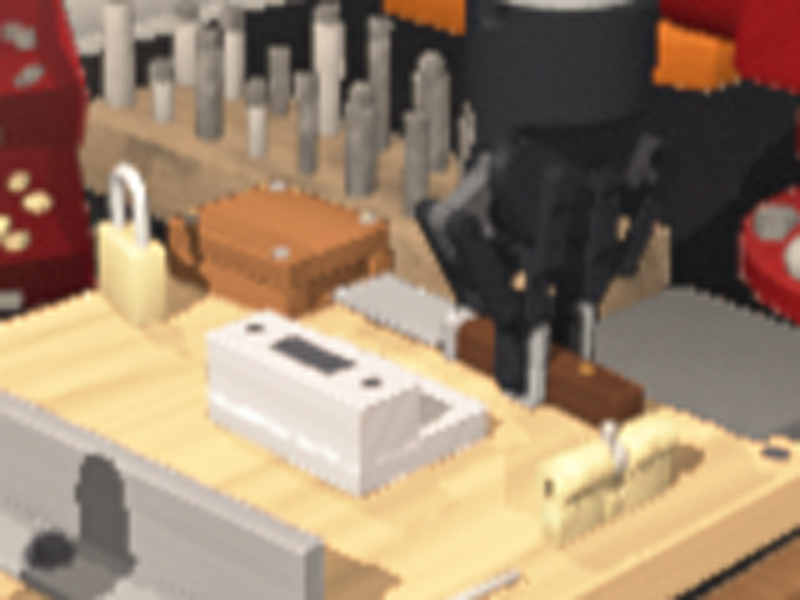

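The blade tip at (345,290) is just in front of the holder face, level with the slot and clear of the slab. Next I'll insert halfway.

{"fn": "move_arm", "kwargs": {"increments": [[[-0.5,0.02,0,0,0,0,1.5],[-0.6,0.04,0,0,0,0,1.5],[-0.6,0.04,0,0,0,0,1.5],[-0.6,0.05,0,0,0,0,1.5],[-0.6,0.05,0,0,0,0,1.5],[-0.6,0.05,0,0,0,0,1.5],[-0.6,0.05,0,0,0,0,1.5],[-0.6,0.05,0,0,0,0,1.5],[0,0,0,0,0,0,1.5],[0,0,0,0,0,0,1.5]]]}}

```text
time: 9.05
tool_pos: [0.4751, 0.2808, 0.0552]
ee_rot: [-0.083, -3.14, 0.0]
force: [-0.1, -1.0, -1.7]
gripper_width: 0.0186
grasp_force: 61.1
```

```bash
python3 -c "
from h import *
plan((.5555-.080,.2746-.0029,.0554),2.1);plan((.5555-.054,.2746-.002,.0554),2.1)"
```

```text
t 9.05 pos [0.4751 0.2808 0.0552] F [-0.1053 -0.9589 -1.7297] w 0.018626731589003062 61.056697368621826
shift now-axes [-0.0878 -0.909  -0.0172] shift target-axes [-0.0064 -0.9132 -0.0174] turn [-0.0086 -0.0273 -5.1161]
t 9.05 pos [0.4751 0.2808 0.0552] F [-0.1053 -0.9589 -1.7297] w 0.018626731589003062 61.056697368621826
shift now-axes [-2.6794 -0.6823 -0.0185] shift target-axes [-2.6079 -0.9186 -0.0174] turn [-0.0086 -0.0273 -5.1161]
```

{"fn": "move_arm", "kwargs": {"increments": [[[-0.4,-0.3,0,0,0,-1.7,1.5],[-0.4,-0.3,0,0,0,-1.7,1.5],[-0.4,-0.3,0,0,0,-1.7,1.5],[0,0,0,0,0,0,1.5],[-0.4,0,0,0,0,0,1.5],[-0.4,0,0,0,0,0,1.5],[-0.4,0,0,0,0,0,1.5],[-0.2,0,0,0,0,0,1.5],[0,0,0,0,0,0,1.5],[0,0,0,0,0,0,1.5]]]}}

```text
time: 10.3
tool_pos: [0.5009, 0.2721, 0.0552]
ee_rot: [0.057, -3.141, 0.0]
force: [0.4, 0.8, -2.1]
gripper_width: 0.0187
grasp_force: 61.0
```

```bash
python3 -c "
from h import *
plan((.5555-.05,.2746-.0018,.0545),2.1)"
```

```text
t 10.3 pos [0.5009 0.2721 0.0552] F [ 0.4135  0.8479 -2.0717] w 0.01866351246268675 61.025415658950806
shift now-axes [-0.4597  0.0531  0.0739] shift target-axes [-0.4597  0.053   0.0741] turn [-0.0053 -0.0186 -0.0144]
```

{"fn": "move_arm", "kwargs": {"increments": [[[-0.15,0,0,0,0,0,1.5],[-0.15,0,0,0,0,0,1.5],[-0.1,0,0.0,0,0,0,1.5],[-0.1,0,0,0,0,0,1.5],[0,0,0,0,0,0,1.5],[0,0,0,0,0,0,1.5],[0,0,0,0,0,0,1.5],[0,0,0,0,0,0,1.5],[0,0,0,0,0,0,1.5],[0,0,0,0,0,0,1.5]]]}}

```text
time: 11.55
tool_pos: [0.5047, 0.2722, 0.055]
ee_rot: [0.058, -3.138, 0.0]
force: [-5.0, 1.1, 1.3]
gripper_width: 0.0186
grasp_force: 61.4
```

{"fn": "move_arm", "kwargs": {"increments": [[[-0.1,0,0,0,0,0,1.5],[-0.1,0,0,0,0,0,1.5],[-0.1,0,0.0,0,0,0,1.5],[0,0,0,0,0,0,1.5],[0,0,0.05,0,0,0,1.5],[0,0,0,0,0,0,1.5],[0,0,0,0,0,0,1.5],[0,0,0,0,0,0,1.5],[0,0,0,0,0,0,1.5],[0,0,0,0,0,0,1.5]]]}}

```text
time: 12.8
tool_pos: [0.5048, 0.2721, 0.054]
ee_rot: [0.059, -3.133, 0.0]
force: [-10.9, 0.9, 4.8]
gripper_width: 0.0188
grasp_force: 62.0
```

```bash
python3 -c "
from h import *
plan((.5555-.05,.2746-.0018,.0545),2.1)
d=snap('wrist','w4');e=snap('scene','s4')
x=e['pixels'][137:257,227:387];x=cv2.resize(x,(480,360),interpolation=cv2.INTER_CUBIC)
y=cv2.resize(d['pixels'][180:420,180:393],(320,360),interpolation=cv2.INTER_CUBIC);cv2.imwrite('pics/m4.png',np.hstack([x,y]))"
```

```text
t 12.8 pos [0.5048 0.2721 0.054 ] F [-10.9072   0.8824   4.7862] w 0.018828230120320446 61.999948024749756
shift now-axes [-0.0718  0.0698 -0.0481] shift target-axes [-0.0721  0.0698 -0.0475] turn [-0.0096 -0.4725  0.0435]
```

View pics/m4.png

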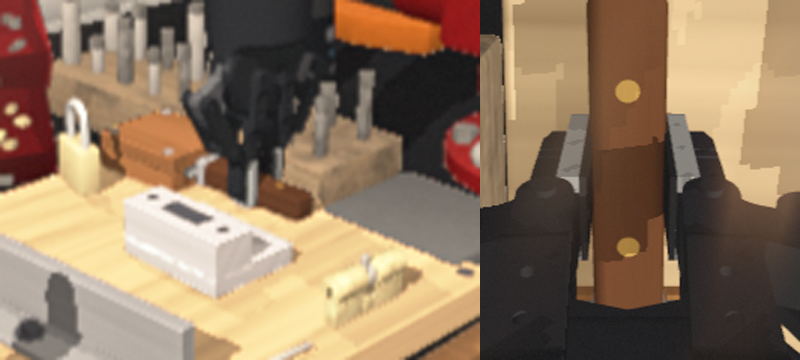

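The handle is butted on the holder front: 11 N stop, and the position is within 1 mm of full depth. I'll open a little and lift clear.

{"fn": "move_arm", "kwargs": {"increments": [[[0.15,0,0,0,0,0,1.5],[0,0,0,0,0,0,2.8],[0,0,0,0,0,0,2.8],[0,0,0,0,0,0,2.8],[0,0,0,0,0,0,2.8],[0,0,-1.0,0,0,0,2.8],[0,0,-2.0,0,0,0,2.8],[0,0,-3.0,0,0,0,2.8],[0,0,-4.0,0,0,0,2.8],[0,0,0,0,0,0,2.8]]]}}

```text
time: 14.15
tool_pos: [0.5108, 0.2736, 0.1595]
ee_rot: [-0.057, 3.133, 0.005]
force: [0.2, -0.2, -0.4]
gripper_width: 0.0281
grasp_force: 0.0
```

```bash
python3 -c "
from h import *
plan((.4617,.3438,.105),-90);plan((.4617,.3438,.105),90);o=r.get_obs();print(np.array(o['joint_positions']))"
```

```text
t 14.15 pos [0.5108 0.2736 0.1595] F [ 0.2014 -0.1935 -0.3839] w 0.028098329389058832 0.0
shift now-axes [4.6947 7.1746 5.4316] shift target-axes [ 7.0171 -4.9068  5.4499] turn [ 0.5227  0.2399 92.0819]
t 14.15 pos [0.5108 0.2736 0.1595] F [ 0.2014 -0.1935 -0.3839] w 0.028098329389058832 0.0
shift now-axes [4.6947 7.1746 5.4316] shift target-axes [-7.0171  4.9068  5.4499] turn [ -0.2375   0.5175 -87.9168]
[ 0.3803  0.2591 -0.2626  1.0401 -0.0001  0.344 ]
```

{"fn": "move_arm", "kwargs": {"increments": [[[0,0,0,0,0.5,-10.2,4.0],[0,0,0,0,0,-10.2,4.0],[0,0,0,0,0,-10.2,4.0],[0,0,0,0,0,-10.2,4.0],[0,0,0,0,0,-10.2,4.0],[0,0,0,0,0,-10.2,4.0],[0,0,0,0,0,-10.2,4.0],[0,0,0,0,0,-10.2,4.0],[0,0,0,0,0,-10.2,4.0],[0,0,0,0,0,0,4.0]]]}}

```text
time: 15.4
tool_pos: [0.5071, 0.2721, 0.1542]
ee_rot: [2.287, -2.142, -0.009]
force: [0.1, 0.8, -0.3]
gripper_width: 0.04
grasp_force: 0.0
```

```bash
python3 -c "
from h import *
plan((.4617,.3445,.085),93.9)
e=snap('top','t5');cv2.imwrite('pics/c5.png',cv2.resize(e['pixels'][110:310,140:390],(750,600),interpolation=cv2.INTER_CUBIC))"
```

```text
t 15.4 pos [0.5071 0.2721 0.1542] F [ 0.1291  0.7911 -0.3368] w 0.04001376666309102 0.0
shift now-axes [-7.5255  3.9846  6.9497] shift target-axes [-7.5285  4.0351  6.9172] turn [ 0.5667 -0.0545 -0.1378]
```

View pics/c5.png

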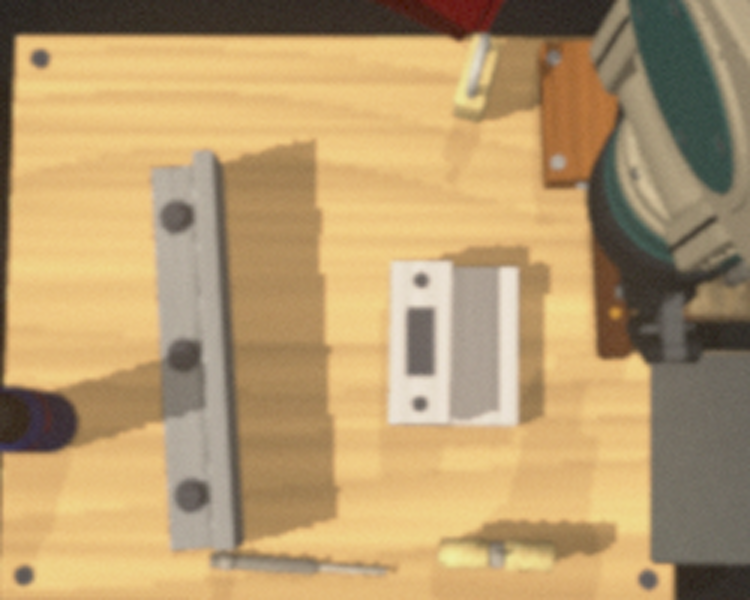

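The scraper handle sits at the holder with its rear end at (613,355), and the block is untouched with its left edge at (390,262–424). Now moving over the ledge.

```bash
python3 -c "
from h import *
print(px('t5',[(140+a/3,110+b/3,z) for a,b,z in [(613,356,.048),(390,262,.068),(388,424,.068),(207,150,.073),(237,547,.028),(224,150,.028),(520,266,.044)]]))"
```

```text
[[0.4556 0.2714 0.048 ]
 [0.5055 0.3965 0.068 ]
 [0.4163 0.3969 0.068 ]
 [0.5666 0.4981 0.073 ]
 [0.3469 0.4831 0.028 ]
 [0.5758 0.495  0.028 ]
 [0.5067 0.3234 0.044 ]]
```

{"fn": "move_arm", "kwargs": {"increments": [[[-1.5,0.8,0,0.57,0,0,4.0],[-2.0,1.1,0,0,0,0,4.0],[-2.0,1.1,0,0,0,0,4.0],[-2.0,1.0,0,0,0,0,4.0],[0,0,1.5,0,0,0,4.0],[0,0,2.0,0,0,0,4.0],[0,0,2.0,0,0,0,4.0],[0,0,1.4,0,0,0,4.0],[0,0,0,0,0,0,4.0],[0,0,0,0,0,0,4.0]]]}}

```text
time: 16.7
tool_pos: [0.4631, 0.3446, 0.0862]
ee_rot: [-2.294, 2.144, -0.002]
force: [-0.3, -0.1, 1.2]
gripper_width: 0.0404
grasp_force: 0.0
```

```bash
python3 -c "
from h import *
plan((.4617,.3455,.072),93.9)"
```

```text
t 16.7 pos [0.4631 0.3446 0.0862] F [-0.3055 -0.1426  1.2288] w 0.04038323476534737 0.0
shift now-axes [-0.1029  0.1408  1.4191] shift target-axes [-0.1027  0.1379  1.4194] turn [-0.1124 -0.0139 -0.0378]
```

{"fn": "move_arm", "kwargs": {"increments": [[[-0.1,0.1,0.7,0,0,0,4.0],[0,0,0.5,0,0,0,4.0],[0,0,0.2,0,0,0,4.0],[0,0,0.1,0,0,0,4.0],[0,0,0.1,0,0,0,4.0],[0,0,0,0,0,0,4.0],[0,0,0,0,0,0,4.0],[0,0,0,0,0,0,4.0],[0,0,0,0,0,0,4.0],[0,0,0,0,0,0,4.0]]]}}

```text
time: 17.95
tool_pos: [0.4617, 0.3454, 0.0698]
ee_rot: [-2.295, 2.144, -0.002]
force: [0.4, 0.1, -0.4]
gripper_width: 0.0401
grasp_force: 0.0
```

{"fn": "move_arm", "kwargs": {"increments": [[[-0.4,0,0,0,0,0,4.0],[-0.5,0,0,0,0,0,4.0],[-0.8,0,0,0,0,0,4.0],[-0.9,0,0,0,0,0,4.0],[-0.9,0,0,0,0,0,4.0],[-0.9,0,0,0,0,0,4.0],[-0.9,0,0,0,0,0,4.0],[-0.9,0,0,0,0,0,4.0],[-0.6,0,0,0,0,0,4.0],[0,0,0,0,0,0,4.0]]]}}

```text
time: 19.2
tool_pos: [0.4571, 0.4141, 0.0698]
ee_rot: [-2.295, 2.143, -0.001]
force: [0.1, 0.2, 0.2]
gripper_width: 0.0399
grasp_force: 0.0
```

```bash
python3 -c "
from h import *
plan((.4537,.488-.034-.011,.0698),93.9)"
```

```text
t 19.2 pos [0.4571 0.4141 0.0698] F [0.1377 0.2199 0.1662] w 0.03993943051302025 0.0
shift now-axes [-2.9038  0.1396  0.0051] shift target-axes [-2.9038  0.1409  0.0035] turn [-0.0829  0.0349  0.0253]
```

{"fn": "move_arm", "kwargs": {"increments": [[[-0.4,0,0,0,0,0,4.0],[-0.5,0,0,0,0,0,4.0],[-0.5,0,0,0,0,0,4.0],[-0.5,0,0,0,0,0,4.0],[-0.4,0,0,0,0,0,4.0],[-0.2,0,0,0,0,0,4.0],[-0.2,0,0,0,0,0,4.0],[-0.2,0,0,0,0,0,4.0],[0,0,0,0,0,0,4.0],[0,0,0,0,0,0,4.0]]]}}

```text
time: 20.45
tool_pos: [0.4551, 0.4423, 0.0697]
ee_rot: [-2.295, 2.144, -0.001]
force: [0.9, -0.3, -0.2]
gripper_width: 0.0399
grasp_force: 0.4
```

```bash
python3 -c "
from h import *
plan((.4537,.488-.034-.011,.0698),93.9)
e=snap('top','t6');s=snap('scene','s6')
a=cv2.resize(e['pixels'][130:300,180:350],(500,500),interpolation=cv2.INTER_CUBIC);b=cv2.resize(s['pixels'][170:290,210:282],(300,500),interpolation=cv2.INTER_CUBIC)
cv2.imwrite('pics/m6.png',np.hstack([a,b]))"
```

```text
t 20.45 pos [0.4551 0.4423 0.0697] F [ 0.8828 -0.2809 -0.2172] w 0.03985070399701318 0.39727041497826576
shift now-axes [-0.076   0.1356 -0.0054] shift target-axes [-0.076   0.1356 -0.0052] turn [-0.0735 -0.0035 -0.0099]
```

Not yet at the fence. I'll continue in small steps.

{"fn": "move_arm", "kwargs": {"increments": [[[-0.15,0,0,0,0,0,4.0],[-0.15,0,0,0,0,0,4.0],[-0.15,0,0,0,0,0,4.0],[-0.15,0,0,0,0,0,4.0],[0,0,0,0,0,0,4.0],[0,0,0,0,0,0,4.0],[0,0,0,0,0,0,4.0],[0,0,0,0,0,0,4.0],[0,0,0,0,0,0,4.0],[0,0,0,0,0,0,4.0]]]}}

```text
time: 21.8
tool_pos: [0.4552, 0.4427, 0.0698]
ee_rot: [2.288, -2.142, 0.017]
force: [2.0, -16.2, 7.3]
gripper_width: 0.04
grasp_force: 7.8
```

{"fn": "move_arm", "kwargs": {"increments": [[[0.3,0,0,0,0,0,4.0],[0,0,0.1,0,0,0,4.0],[0,0,0.1,0,0,0,4.0],[0,0,0,0,0,0,4.0],[0,0,0,0,0,0,4.0],[0,0,0,0,0,0,4.0],[0,0,0,0,0,0,4.0],[0,0,0,0,0,0,4.0],[0,0,0,0,0,0,4.0],[0,0,0,0,0,0,4.0]]]}}

```text
time: 23.05
tool_pos: [0.4546, 0.4425, 0.0677]
ee_rot: [2.292, -2.143, 0.008]
force: [0.9, -8.1, 4.4]
gripper_width: 0.0402
grasp_force: 4.1
```

```bash
python3 -c "
from h import *
plan((.4537,.488-.034-.011,.0698),93.9);print(r.get_obs()['moment'])"
```

```text
t 23.05 pos [0.4546 0.4425 0.0677] F [ 0.8648 -8.06    4.4323] w 0.040190499776471475 4.118871688842773
shift now-axes [-0.0593  0.0896 -0.2153] shift target-axes [-0.0608  0.0896 -0.2148] turn [-0.0291 -0.3674 -0.0603]
[-1.5573  0.0204  0.2218]
```

{"fn": "move_arm", "kwargs": {"increments": [[[0,0,0.1,0,0,0,4.0],[0,0,0.1,0,0,0,4.0],[0,0,0.1,0,0,0,4.0],[0,0,0,0,0,0,4.0],[0,0,0,0,0,0,4.0],[0,0,0,0,0,0,4.0],[0,0,0,0,0,0,4.0],[0,0,0,0,0,0,4.0],[0,0,0,0,0,0,4.0],[0,0,0,0,0,0,4.0]]]}}

```text
time: 24.3
tool_pos: [0.4547, 0.4425, 0.0675]
ee_rot: [2.292, -2.143, 0.008]
force: [-3.4, -12.7, 18.7]
gripper_width: 0.04
grasp_force: 12.2
```

{"fn": "move_arm", "kwargs": {"increments": [[[0,0,-0.15,0,0,0,4.0],[0,0,0,0,0,0,4.0],[0,0,0,0,0,0,4.0],[0,0,0,0,0,0,4.0],[0,0,0,0,0,0,4.0],[0,0,0,0,0,0,4.0],[0,0,0,0,0,0,4.0],[0,0,0,0,0,0,4.0],[0,0,0,0,0,0,4.0],[0,0,0,0,0,0,4.0]]]}}

```text
time: 25.55
tool_pos: [0.4547, 0.4425, 0.0675]
ee_rot: [2.292, -2.143, 0.008]
force: [-1.7, -10.4, 10.7]
gripper_width: 0.0401
grasp_force: 9.5
```

```bash
python3 -c "
from h import *
o=r.get_obs();print(o['force'],o['tool_pos'])
e=snap('top','t7');s=snap('scene','s7')
a=cv2.resize(e['pixels'][130:300,180:350],(500,500),interpolation=cv2.INTER_CUBIC);b=cv2.resize(s['pixels'][170:290,210:282],(300,500),interpolation=cv2.INTER_CUBIC)
cv2.imwrite('pics/m7.png',np.hstack([a,b]));o=r.get_obs();print(o['force'])"
```

```text
[ -1.6824 -10.3859  10.7237] [0.4547 0.4425 0.0675]
[ -0.8512 -10.0219  10.9529]
```

View pics/m7.png

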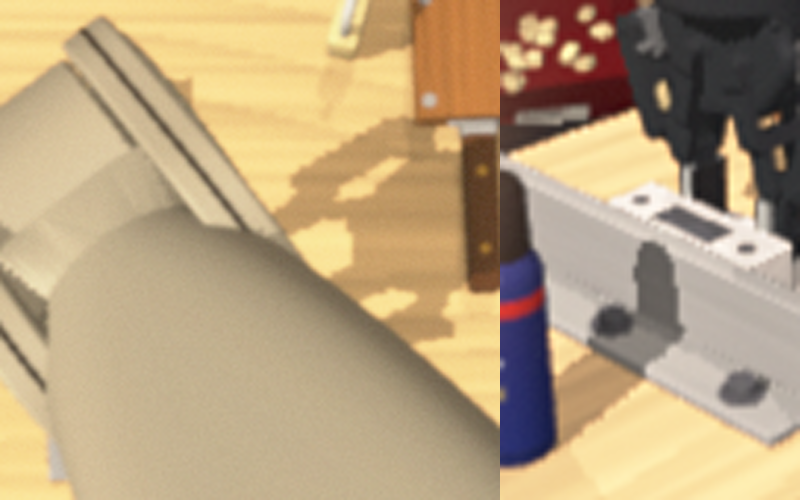

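The block is at the fence in the right half, its screw holes at (640,200) and (748,247), parallel to the fence top. In the left half the scraper's wood end is at about (480,136) by the holder front. I'll check both numerically.

```bash
python3 -c "
from h import *
s=500/120
P=px('s7',[(210+(a-500)*72/300,170+b/s,z) for a,b,z in [(640,200,.068),(748,247,.068),(500,152,.073),(800,290,.073)]]);print(P)
an=lambda d:np.degrees(np.arctan2(d[1],d[0]))
print(an(P[0]-P[1]),an(P[2]-P[3]))
k=500/170
print(px('t7',[(180+a/k,130+b/k,z) for a,b,z in [(480,136,.046),(480,290,.046),(445,121,.058)]]))
o=r.get_obs();print(o['force'],o['time'])"
```

```text
[[0.4887 0.4732 0.068 ]
 [0.4213 0.4668 0.068 ]
 [0.566  0.4965 0.073 ]
 [0.372  0.4814 0.073 ]]
5.406015592303908 4.442745308474103
[[0.5453 0.2726 0.046 ]
 [0.4558 0.2731 0.046 ]
 [0.5518 0.294  0.058 ]]
[ -0.8512 -10.0219  10.9529] 25.65
```

```bash
python3 -c "
from cell import r
print(r.hand_in())"
```

```text
the job is handed in; nothing more can be done
None
```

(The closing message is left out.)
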